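# Clamp a power brick in a ratchet lever clamp

### The arm

A 6-joint arm with a two-finger parallel gripper is mounted at the origin on a cart in front of the work surface, level with it; the furniture and walls round the work are solid. World frame = base frame: x ahead of the robot, y to its left, z up, the work surface at z = 0. Lengths are in m, angles in rad, forces in N, time in s.
With the tool pointing down it reaches from about 0.35 to 1 m from the base axis. Payload 7.1 kg.
Tool frame: the origin (TCP) lies where the fingers leave the gripper's body, on its centre line; the fingertips stand 73 mm ahead of it and the grasp point (between the pads) lies 54 mm ahead of it; z points along the fingers, y is the line along which they close (so a half turn about z gives the same grasp; the last joint's range is limited). The gripper opens to 85 mm and grips with 20 to 120 N. Pads are 22 mm wide; open, the fingers measure 114 mm over their backs; the gripper's body (76 mm by 85 mm) begins 54 mm behind the grasp point. The pads swing forward as they close: fully open they stand 13 mm farther back than shut.
Start: joints at [-0.019, 0.423, 1.63, -0, 1.089, -0.019], TCP at [0.625, 0, 0.304] pointing down, gripper open.
Joint ranges: [-3, 3], [-0.9, 2.11], [0.09, 2.58], [-1.31, 4.45], [0.11, 2.69], [-2.54, 2.54]. Speed limits (rad/s): [2.39, 2.39, 3.01, 3.14, 3.14, 3.14].

### API

Orientations are given as a unit quaternion [x, y, z, w].
In Python, from plant import monitor, grab_frame, ticket gives the robot as it stands.
- The arm moves only by the tool servo_tool, never from a script. Its argument "steps" is a list of rows, each a list of 7 numbers: the turn, a rotation vector about the tool's x, y, z in a scale on which 1.0 is pi rad, then the shift along the tool's x, y, z in parts of the range, where 1.0 means 400 mm, then the opening, from -1 (shut) to 1 (fully open). In form: [[rx, ry, rz, tx, ty, tz, claw], ...]. A call has 1 to 10 rows; each row is the pose to reach, as a shift and turn from the pose commanded when the call began, along the tool's axes at that moment; what a row does not reach only later rows make up. A row lasts 1/12 s, in which the tool goes at most 41.7 mm and 7.16 degrees, less where a joint would pass 70% of its speed; a pose out of reach is approached as far as the arm can. A shift or turn number past 1, either way, is cut back to 1. A call with a gripper value outside its range is refused whole. The fingers move at their own pace and stop on an object; "squeeze" is the grip in N (left out, the last holds). Time passes only in rows, so rows that repeat a pose let the fingers close. It gives the time, the measured TCP pose, the force, the opening and the grip force at its end, in the units of the state.
- monitor.get_state(): the state, without advancing time (a new reading comes with each control period).
- grab_frame(name): name is "scene" or "side" or "wrist"; returns a dict with "image" (400x640x3 uint8, blue, green, red), "K" (3x3 intrinsics, pixels), "R" (3x3) and "t" (3): a world point X has camera coordinates R X + t; the wrist camera has in their place "hand_eye" (4x4, takes a point from camera to tool coordinates, whose origin is the TCP and whose axes are the flange's). Camera axes: x right, y down, z forward; pixel columns grow to the right and rows downward; lengths in m; the calibration is good to about 2 mm. A picture is of the moment at which its call begins: read the wrist's pose just before it. There is no depth.
- ticket.close_job(): hands the job in; it is judged then, once.
The state is a dict: "t": time; "joints": joint angles; "qvel": joint speeds; "joint_efforts": joint torques, N m; "eef_pos": TCP position; "eef_rot": TCP orientation; "wrist_force": force on the tool from outside, world axes, zero at the start; "torque": the same for the moment, N m; "finger_gap": finger opening in m; "grip_force": force on a finger pad.
Only numpy, scipy, OpenCV 4.12 (cv2) and the standard library are available. Lean on these libraries where they do the work, as an engineer would, in place of code of your own. Each camera call takes 0.05 s, during which the arm holds its last target. There are 200 camera calls.

### The job

Lay the black power brick flat and lengthwise on the bed of the ratchet clamp, between the open jaw and the stop block, and let go of it. Then swing the lever by its knob in full strokes, to the far end and back, to advance the jaw notch by notch until the brick is held firmly against the stop: you may stop at the first stroke whose end takes a push of about 5.5 N or more at the knob (an empty stroke takes about 1 N), and a stroke too many crushes the case. Work gently, never pressing more than 30 N on the clamp, move the jaw and the ratchet wheel only by the lever and leave the things around alone; at the end leave the lever swung back to its starting end and let go.

Things in the scene. Friction and masses are not known exactly. Their poses are not given: they have to be found in the camera images.
- ratchet_clamp: Ratchet lever clamp, fixed on the bench: dark steel bed plate 150 x 362 x 8 mm (top at z = 8), from y = -74 to 288 mm. Origin on the bench under the axle of the ratchet wheel, z up. It clamps along its own +y on the line x = 15.3 mm: first the jaw (pad face at y = 99 mm when open), then a grey stop block 56 mm wide, 38 mm high; its face is somewhere at y = 215 to 241 mm, not measured.
- seat (a point): Point on top of the bed, on the clamping line at y = 157 mm, axes as the clamp's: if the middle of the brick's underside is put here, the brick is clear of pad and stop wherever the stop is. The jaw then pushes the brick along the bed to the stop.
- ratchet_wheel: Saw-toothed steel wheel, 84 mm across, 12 teeth, z = 24 to 34 mm, on the clamp's axle beneath the lever; origin on the bench under the axle. Each full lever stroke turns it one notch (30 degrees anticlockwise from above), which moves the jaw 8 mm along the clamp's +y; a holding pawl keeps it there. A stroke never gives more than one notch; there is no release.
- lever (a joint): Lever angle (rad), growing anticlockwise from above (the driving stroke); end stops at 0 and 0.85. The notch clicks at 0.64, under load up to 0.70; back below 0.08 the drive pawl takes the next tooth. At q it points from the axle along 2.766 + q rad in the clamp's frame (x towards y), towards the robot. Starts at 0 to 0.6, stays where left (0.3 N friction at the knob). Drive at 0.1 m/s or less.
- lever_knob (a point): Centre of the top of the lever's upright black knob, a vertical cylinder 20 mm across and 50 mm tall (z = 46 to 96 mm), 110 mm from the axle, on the grey lever arm; fixed to the lever. Pinch or cage it from above. The push at the knob on the driving stroke is about 1 N empty, plus 0.14 N for each newton of clamping force; feel it at the far end of the stroke.
- clamp_jaw: Sliding jaw: grey block 60 wide, 12 thick, 34 mm high, and ahead of it (clamp's +y) an aluminium pad 56 wide, 30 high (top at z = 42 mm) on stiff springs (5 N per mm, 22 mm of travel). Origin at the block's foot on the clamping line, z = 9 mm; axes as the clamp's; unloaded pad face 39 mm ahead. Once the brick is at the stop, each notch adds 40 N of clamping.
- brick: Black power-supply brick, 46 (x) x 105 (y) x 30 (z) mm, 0.2 kg, lying flat on the bench; origin at the centre of its underside, long side along its own y. It is to lie along the clamp's y, either way round.
- driver: Bystander: screwdriver with a red and black handle, 166 mm long, right of the clamp. Origin about the middle of its length on the underside.
- solder_reel: Bystander: reel of solder wire, 55 mm across, 46 mm tall, upright, in front of the clamp. Origin at the centre of its underside.
- mug: Bystander: white mug, 83 mm across, 94 mm tall, far left. Origin at the centre of its underside.
Not all that is in view belongs to the job. What is shaped like the brick but pink is not meant.

How it is judged:
On the way, in this order (a step that is already met when the one before it is completed fails the run):
1. the brick lies flat and lengthwise on the bed between pad and stop, let go (x of brick in the frame of ratchet_clamp between 0.0013 and 0.0293 m and y of brick in the frame of ratchet_clamp between 0.145 and 0.195 m and z of brick in the frame of ratchet_clamp below 0.014 m and angle between the y axis of brick and the y axis of ratchet_clamp, either way round below 0.12 rad and angle between brick's own z axis and vertical below 0.1 rad and contact force between the fingers and brick below 0.5 N), for 0.2 s.
2. the jaw clamps the brick with 15 N or more (contact force between clamp_jaw and brick above 15 N and x of brick in the frame of ratchet_clamp between 0.0013 and 0.0293 m and y of brick in the frame of ratchet_clamp between 0.145 and 0.195 m and z of brick in the frame of ratchet_clamp below 0.014 m and angle between the y axis of brick and the y axis of ratchet_clamp, either way round below 0.12 rad and angle between brick's own z axis and vertical below 0.1 rad), for 0.3 s.
At the end, for the whole second after the job is handed in: The brick lies flat on the bed (tilt under 0.1 rad), lengthwise (within 0.12 rad) on the clamping line (within 14 mm), its middle 145 to 195 mm from the axle along the clamp's y, at rest and clamped by the jaw with 15 to 90 N; the lever is back within 0.1 rad of its starting end (all of step 2 and contact force between clamp_jaw and brick below 90 N and value of joint lever below 0.1 rad and linear speed of brick below 0.01 m/s); the robot touches nothing.
It fails at once if the jaw presses on the brick with more than 90 N (contact force between clamp_jaw and brick above 90 N).
It fails at once if the fingers press on any part of the clamp with more than 30 N (contact force between the fingers and ratchet_clamp above 30 N).
It fails at once if the fingers push the jaw or the ratchet wheel (more than 5 N) (contact force between the fingers and clamp_jaw above 5 N or contact force between the fingers and ratchet_wheel above 5 N).
It fails at once if a bystander (screwdriver, reel or mug) is moved more than 30 mm (distance of any of driver, solder_reel, mug from where it was at the start of the episode above 0.03 m).
It also fails if it takes over 72 s, if anything falls off the work surface, if the arm or the gripper's body presses on something with over 40 N, if the wrist force passes 120 N, or if a joint passes its speed limit or range.

## Working session

There is one attempt and no reset: what is moved stays moved. The work goes in short steps, Python scripts to look and compute and a tool call to move; the robot and the scene stay as the last step left them, time stands still between calls to the robot, and variables do not carry over. Pictures are saved under pics/ and viewed, at most 10 in all, crops included, and the job is handed in when it is done.

Besides the shell and the picture viewer there is one more tool, called after ">>>" in YAML: its name, and indented under it one key for each argument. servo_tool: Moves the arm, as the interface text tells. Its arguments: {"type":"object","properties":{"steps":{"type":"array"},"squeeze":{"type":"number"}},"required":["steps"]}

```bash
mkdir -p pics; cat > h.py <<'E'
import numpy as np, cv2
from plant import monitor, grab_frame, ticket
from scipy.spatial.transform import Rotation as Ro
def cast(f,uv,z,st=None):
    K=np.array(f["K"]); d=np.linalg.inv(K)@np.array([uv[0],uv[1],1.])
    if "hand_eye" in f:
        H=np.array(f["hand_eye"]);st=st or monitor.get_state()
        R=Ro.from_quat(st["eef_rot"]).as_matrix()
        o=R@H[:3,3]+st["eef_pos"]; w=R@H[:3,:3]@d
    else:
        R=np.array(f["R"]);t=np.array(f["t"]); o=-R.T@t; w=R.T@d
    return o+w*(z-o[2])/w[2]
def proj(f,X):
    c=np.array(f["R"])@X+np.array(f["t"]); p=np.array(f["K"])@c; return p[:2]/p[2]
E
python3 - <<'E'
from h import *
import pickle
s=monitor.get_state();print(s)
fs={n:grab_frame(n) for n in("scene","side","wrist")}
pickle.dump((s,fs),open("f0.pkl","wb"))
for n in fs: cv2.imwrite(f"pics/{n}0.png",fs[n]["image"])
print(fs["wrist"]["hand_eye"])
E
```

```text
{'t': 0.0, 'joints': array([-1.90330811e-02,  4.23856229e-01,  1.63071644e+00,  2.23869629e-05,
        1.08862533e+00, -1.90293021e-02]), 'qvel': array([ 1.39530102e-03,  3.56726653e-04,  8.86622468e-05, -1.57672253e-03,
        4.06198214e-04,  1.13085825e-03]), 'joint_efforts': array([ 6.87376578e-04, -5.57382560e+01, -2.81743366e+01,  7.52266601e-05,
        7.21184188e-03,  1.02962622e-05]), 'eef_pos': array([6.24545689e-01, 1.82224623e-05, 3.03125619e-01]), 'eef_rot': array([ 7.07111565e-01,  7.07101541e-01, -5.49529859e-04, -5.85148595e-04]), 'wrist_force': array([0.12862598, 0.15343473, 1.03256417]), 'torque': array([0.04862989, 0.03397595, 0.02087857]), 'grip_force': 0.0, 'finger_gap': 0.08567108664853916}
[[ 6.13927461e-04 -9.66087393e-01 -2.58214586e-01  6.58074327e-02]
 [ 9.99999716e-01  4.80332032e-04  5.80465143e-04 -3.26234167e-04]
 [-4.36751320e-04 -2.58214869e-01  9.66087414e-01 -7.03429139e-02]
 [ 0.00000000e+00  0.00000000e+00  0.00000000e+00  1.00000000e+00]]
```

View pics/scene0.png

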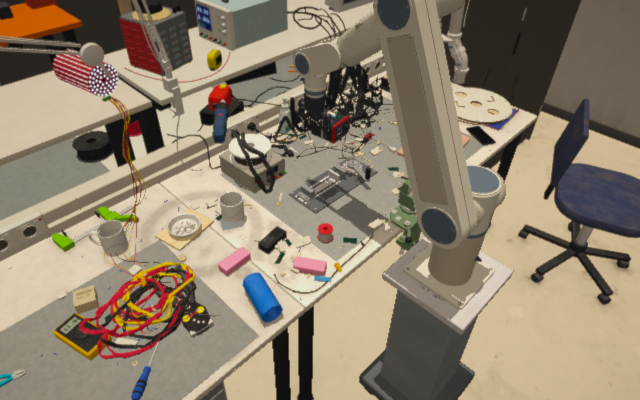

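View pics/side0.png

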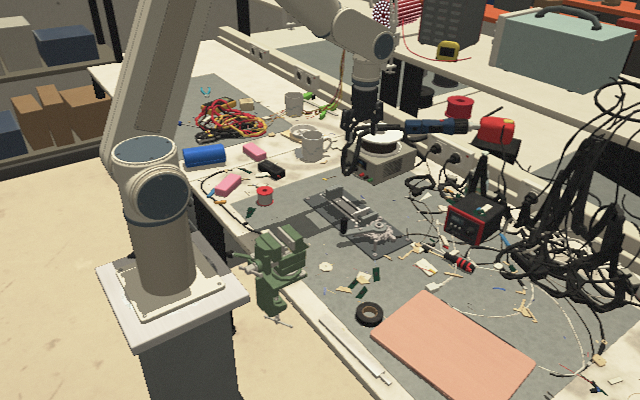

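View pics/wrist0.png

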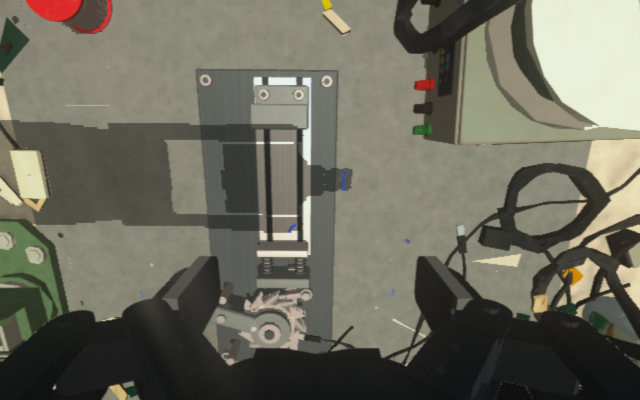

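The scene picture shows a black brick at (271,239), pink blocks at (235,261) and (310,266), the reel at (325,232) and the mugs at (232,207) and (112,238). The side picture has the brick at (271,170) and the clamp around (355,220). In the wrist picture the bed's far corners are at about (197,70) and (337,70), and the wheel hub is at (268,335).

Candidates for the brick:
- black block, scene (271,239)
- pink blocks, scene (235,261) and (310,266), ruled out by colour
- black multimeter and connector bits, scene (197,318)

I choose the black one at (271,239) and will check it in a close wrist crop.

```bash
python3 - <<'E'
from h import *
import pickle
s,fs=pickle.load(open("f0.pkl","rb"))
w=fs["wrist"]
for n,uv,z in [("TL",(197,70),.008),("TR",(337,70),.008),("hub",(268,335),.05),("stopfaceL",(251,128),.038),("stopfaceR",(308,128),.038),("screwL",(206,80),.01),("screwR",(327,81),.01)]:
    print(n,cast(w,uv,z,s).round(4))
for n,uv in [("scene",(271,239)),("side",(271,170))]:
    print(n,cast(fs[n],uv,.02).round(3))
for n,uv in [("scene",(325,228)),("side",(265,188))]: print("reel",cast(fs[n],uv,.046).round(3))
for n,uv in [("scene",(310,263)),("side",(229,183))]: print("pink",cast(fs[n],uv,.03).round(3))
for n,uv in [("scene",(232,198)),("side",(312,133))]: print("mug",cast(fs[n],uv,.094).round(3))
E
```

```text
TL [0.4985 0.1166 0.008 ]
TR [0.6447 0.1167 0.008 ]
hub [ 0.5678 -0.1724  0.05  ]
stopfaceL [0.5578 0.0585 0.038 ]
stopfaceR [0.6149 0.0585 0.038 ]
screwL [0.5077 0.1066 0.01  ]
screwR [0.6343 0.1057 0.01  ]
scene [0.501 0.33  0.02 ]
side [0.493 0.313 0.02 ]
reel [0.391 0.179 0.046]
reel [0.396 0.186 0.046]
pink [0.325 0.317 0.03 ]
pink [0.324 0.301 0.03 ]
mug [0.692 0.342 0.094]
mug [0.698 0.355 0.094]
```

Careful with the scale: shifts go in shares of 400 mm and turns go in shares of pi rad. That gives: 0.28 m is 0.7, 0.27 m is 0.675.

>>> servo_tool:
  steps:
    - [0, 0, 0, 0.1, -0.0375, 0, 1]
    - [0, 0, 0, 0.2, -0.075, 0, 1]
    - [0, 0, 0, 0.3, -0.1125, 0, 1]
    - [0, 0, 0, 0.4, -0.15, 0, 1]
    - [0, 0, 0, 0.5, -0.2, 0, 1]
    - [0, 0, 0, 0.6, -0.25, 0, 1]
    - [0, 0, 0, 0.675, -0.2875, 0, 1]
    - [0, 0, 0, 0.7, -0.3, 0, 1]
    - [0, 0, 0, 0.7, -0.3, 0, 1]
    - [0, 0, 0, 0.7, -0.3, 0, 1]

```text
t: 0.98
eef_pos: [0.5047, 0.2804, 0.3037]
eef_rot: [0.706, 0.708, -0.0, 0.0]
wrist_force: [-0.8, -0.1, 0.3]
finger_gap: 0.0855
grip_force: 0.0
```

```bash
python3 - <<'E'
from h import *
import pickle
s=monitor.get_state();w=grab_frame("wrist")
pickle.dump((s,w),open("f1.pkl","wb"))
cv2.imwrite("pics/w1.png",w["image"]);print(s["eef_pos"],s["eef_rot"],s["t"])
E
```

```text
[0.50472081 0.28038766 0.30374411] [ 7.06356562e-01  7.07856152e-01 -2.24574681e-04  1.57417333e-04] 0.9833
```

View pics/w1.png

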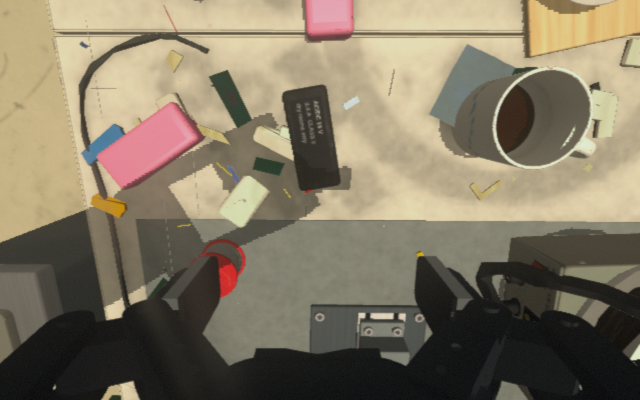

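The wrist close-up shows the black brick with its label, corners about (283,90), (326,84), (340,186) and (296,190). It is the only black one: the pink blocks are at (148,145) and (330,15), the mug at (540,115) and the reel at (222,268).

```bash
python3 - <<'E'
from h import *
import pickle
s,w=pickle.load(open("f1.pkl","rb"))
im=w["image"]
m=(im.max(2)<75).astype(np.uint8); m[:70]=0;m[205:]=0;m[:,:270]=0;m[:,352:]=0
m=cv2.morphologyEx(m,cv2.MORPH_CLOSE,np.ones((9,9)));m=cv2.morphologyEx(m,cv2.MORPH_OPEN,np.ones((9,9)))
c=max(cv2.findContours(m,0,2)[0],key=cv2.contourArea)
print(cv2.minAreaRect(c))
def rep(pts):
    P=np.array([cast(w,p,.03,s)[:2] for p in pts]).astype(np.float32)
    r=cv2.minAreaRect(P*1000); return r
print(rep(c[:,0]), rep([(283,90),(326,84),(340,186),(296,190)]))
for p in [(222,268),(338,316)]:print(cast(w,p,.046,s))
for p in [(311,306),(421,307)]:print(cast(w,p,.008,s))
E
```

```text
((311.2834777832031, 137.92547607421875), (101.44991302490234, 43.29148864746094), 81.09828186035156)
((498.8118896484375, 326.52960205078125), (44.697998046875, 102.77164459228516), 9.959515571594238) ((499.7472839355469, 327.0594177246094), (47.567283630371094, 104.1617660522461), 6.470751762390137)
[0.40048425 0.18925906 0.046     ]
[0.52897379 0.12968799 0.046     ]
[0.49735875 0.11891628 0.008     ]
[0.63682042 0.11783955 0.008     ]
```

To row units: 0.222 m is 0.555, 0.047 m is 0.1175, -0.155 rad is -0.0493.

>>> servo_tool:
  steps:
    - [0, 0, -0.0255, 0.05, -0.0075, 0.075, 1]
    - [0, 0, -0.0493, 0.1, -0.0138, 0.15, 1]
    - [0, 0, -0.0493, 0.1175, -0.0138, 0.2375, 1]
    - [0, 0, -0.0493, 0.1175, -0.0138, 0.325, 1]
    - [0, 0, -0.0493, 0.1175, -0.0138, 0.4125, 1]
    - [0, 0, -0.0493, 0.1175, -0.0138, 0.4875, 1]
    - [0, 0, -0.0493, 0.1175, -0.0138, 0.53, 1]
    - [0, 0, -0.0493, 0.1175, -0.0138, 0.55, 1]
    - [0, 0, -0.0493, 0.1175, -0.0138, 0.555, 1]
    - [0, 0, -0.0493, 0.1175, -0.0138, 0.555, 1]

```text
t: 1.87
eef_pos: [0.5003, 0.3262, 0.082]
eef_rot: [0.651, 0.759, -0.0, 0.0]
wrist_force: [-0.7, -0.6, 0.3]
finger_gap: 0.0855
grip_force: 0.0
```

>>> servo_tool:
  steps:
    - [0, 0, 0, 0, 0, 0, -1]
    - [0, 0, 0, 0, 0, 0, -1]
    - [0, 0, 0, 0, 0, 0, -1]
    - [0, 0, 0, 0, 0, 0, -1]
    - [0, 0, 0, 0, 0, 0, -1]
    - [0, 0, 0, 0, 0, 0, -1]
    - [0, 0, 0, 0, 0, 0, -1]
    - [0, 0, 0, 0, 0, 0, -1]
  squeeze: 40

```text
t: 2.53
eef_pos: [0.5001, 0.3274, 0.0833]
eef_rot: [0.65, 0.76, 0.001, 0.0]
wrist_force: [0.5, -0.2, 6.3]
finger_gap: 0.0454
grip_force: 41.9
```

To row units: -0.25 m is -0.625, -0.09 m is -0.225, 0.155 rad is 0.0493.

>>> servo_tool:
  steps:
    - [0, 0, 0, 0, 0, -0.05, -1]
    - [0, 0, 0, 0, 0, -0.1375, -1]
    - [0, 0, 0, -0.0375, 0, -0.225, -1]
    - [0, 0, 0.0159, -0.125, 0.0125, -0.25, -1]
    - [0, 0, 0.0318, -0.225, 0.025, -0.25, -1]
    - [0, 0, 0.0493, -0.325, 0.0375, -0.25, -1]
    - [0, 0, 0.0493, -0.425, 0.05, -0.25, -1]
    - [0, 0, 0.0493, -0.525, 0.0625, -0.25, -1]
    - [0, 0, 0.0493, -0.6, 0.075, -0.25, -1]
    - [0, 0, 0.0493, -0.625, 0.08, -0.25, -1]

```text
t: 3.37
eef_pos: [0.5706, 0.0813, 0.1825]
eef_rot: [0.708, 0.706, 0.0, 0.001]
wrist_force: [0.6, 0.4, -1.7]
finger_gap: 0.0451
grip_force: 41.9
```

```bash
python3 - <<'E'
from h import *
s=monitor.get_state();w=grab_frame("wrist")
print(s["eef_pos"],s["eef_rot"],s["t"],s["finger_gap"],s["wrist_force"])
import pickle
pickle.dump((s,w),open("f2.pkl","wb"))
cv2.imwrite("pics/w2.png",w["image"])
E
```

```text
[0.57061692 0.08125197 0.18246647] [7.08128489e-01 7.06083268e-01 1.99410455e-04 6.49201684e-04] 3.3667 0.045079807266944334 [ 0.62678146  0.35746524 -1.73337297]
```

View pics/w2.png

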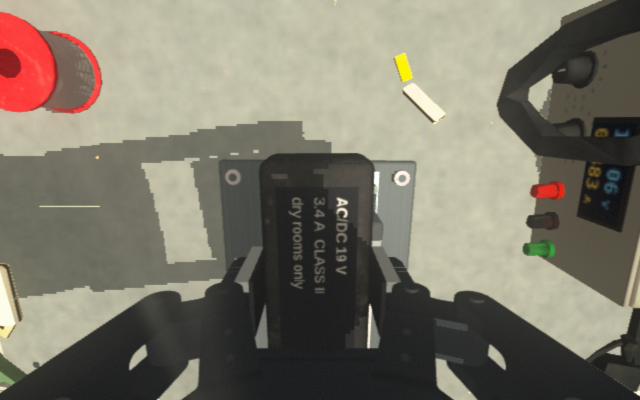

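The brick sits straight between the fingers, its far end at row 155. The bed's far screws are at (233,177) and (402,178), and the bed's far edge is at row 161.

```bash
python3 - <<'E'
from h import *
import pickle
s,w=pickle.load(open("f2.pkl","rb"))
for n,p,z in [("TL",(219,161),.008),("TR",(416,161),.008),("sL",(233,177),.01),("sR",(402,178),.01),("brL",(261,160),.127),("brR",(373,160),.127),("brEnd",(317,154),.127)]:
    print(n,cast(w,p,z,s).round(4))
s,fs=pickle.load(open("f0.pkl","rb"));w=fs["wrist"]
for n,p,z in [("padL",(257,255),.042),("padR",(309,255),.042),("BL",(197,340),.008),("bedR",(332,350),.008)]: print(n,cast(w,p,z,s).round(4))
c=w["image"][220:400,180:380]; cv2.imwrite("pics/c0.png",cv2.resize(c,None,fx=3,fy=3,interpolation=2))
E
```

```text
TL [0.4973 0.1177 0.008 ]
TR [0.6449 0.1174 0.008 ]
sL [0.5074 0.1059 0.01  ]
sR [0.6348 0.1048 0.01  ]
brL [0.549  0.1324 0.127 ]
brR [0.5921 0.1322 0.127 ]
brEnd [0.5706 0.1346 0.127 ]
padL [ 0.5582 -0.0768  0.042 ]
padR [ 0.6152 -0.0768  0.042 ]
BL [ 0.4675 -0.211   0.008 ]
bedR [ 0.6438 -0.226   0.008 ]
```

View pics/c0.png

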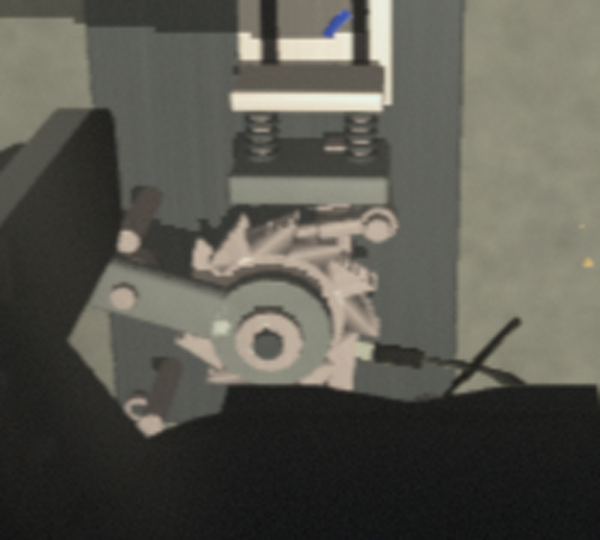

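Everything is consistent: hub at (269,334) and pad edge at row 251 put the clamp origin at about (0.571, -0.172) with yaw near 0, so the seat is at about (0.586, -0.013).

>>> servo_tool:
  steps:
    - [0, 0, 0, -0.0875, 0.0125, 0, -1]
    - [0, 0, 0, -0.175, 0.03, 0, -1]
    - [0, 0, 0, -0.225, 0.0388, 0.025, -1]
    - [0, 0, 0, -0.2325, 0.0388, 0.0875, -1]
    - [0, 0, 0, -0.2325, 0.0388, 0.15, -1]
    - [0, 0, 0, -0.2325, 0.0388, 0.195, -1]
    - [0, 0, 0, -0.2325, 0.0388, 0.215, -1]
    - [0, 0, 0, -0.2325, 0.0388, 0.225, -1]
    - [0, 0, 0, -0.2325, 0.0388, 0.225, -1]
    - [0, 0, 0, -0.2325, 0.0388, 0.225, -1]

```text
t: 4.25
eef_pos: [0.5857, -0.0073, 0.0927]
eef_rot: [0.707, 0.707, 0.0, 0.0]
wrist_force: [1.3, -0.2, -2.3]
finger_gap: 0.0451
grip_force: 42.1
```

To row units: -0.004 m is -0.01, 0.0015 m is 0.0038.

>>> servo_tool:
  steps:
    - [0, 0, 0, -0.01, 0, 0, -1]
    - [0, 0, 0, -0.01, 0, 0.0025, -1]
    - [0, 0, 0, -0.01, 0, 0.0038, -1]
    - [0, 0, 0, -0.01, 0, 0.0038, -1]

```text
t: 4.58
eef_pos: [0.5857, -0.0121, 0.0913]
eef_rot: [0.707, 0.707, 0.0, 0.0]
wrist_force: [-0.2, -1.2, 4.3]
finger_gap: 0.0449
grip_force: 42.8
```

>>> servo_tool:
  steps:
    - [0, 0, 0, 0, 0, 0, 1]
    - [0, 0, 0, 0, 0, 0, 1]
    - [0, 0, 0, 0, 0, 0, 1]
    - [0, 0, 0, 0, 0, 0, 1]
    - [0, 0, 0, 0, 0, 0, 1]
    - [0, 0, 0, 0, 0, 0, 1]

```text
t: 5.08
eef_pos: [0.5852, -0.012, 0.0903]
eef_rot: [0.707, 0.707, -0.0, -0.0]
wrist_force: [-0.5, -0.3, 0.4]
finger_gap: 0.0858
grip_force: 0.0
```

To row units: -0.16 m is -0.4, -0.13 m is -0.325.

>>> servo_tool:
  steps:
    - [0, 0, 0, 0, 0, -0.05, 1]
    - [0, 0, 0, 0, 0, -0.125, 1]
    - [0, 0, 0, 0, 0, -0.225, 1]
    - [0, 0, 0, 0, 0, -0.325, 1]
    - [0, 0, 0, 0, -0.05, -0.4, 1]
    - [0, 0, 0, 0, -0.1, -0.4, 1]
    - [0, 0, 0, 0, -0.15, -0.4, 1]
    - [0, 0, 0, 0, -0.15, -0.4, 1]
    - [0, 0, 0, 0, -0.15, -0.4, 1]

```text
t: 5.83
eef_pos: [0.5245, -0.012, 0.2507]
eef_rot: [0.707, 0.707, 0.0, 0.0]
wrist_force: [0.0, -0.3, 0.9]
finger_gap: 0.0853
grip_force: 0.0
```

```bash
python3 - <<'E'
from h import *
s=monitor.get_state();w=grab_frame("wrist")
print(s["eef_pos"],s["eef_rot"],s["t"])
import pickle
pickle.dump((s,w),open("f3.pkl","wb"))
cv2.imwrite("pics/w3.png",w["image"])
E
```

```text
[ 0.52451928 -0.012018    0.25071294] [7.07127900e-01 7.07085658e-01 4.46208612e-05 5.29908127e-05] 5.8333
```

View pics/w3.png

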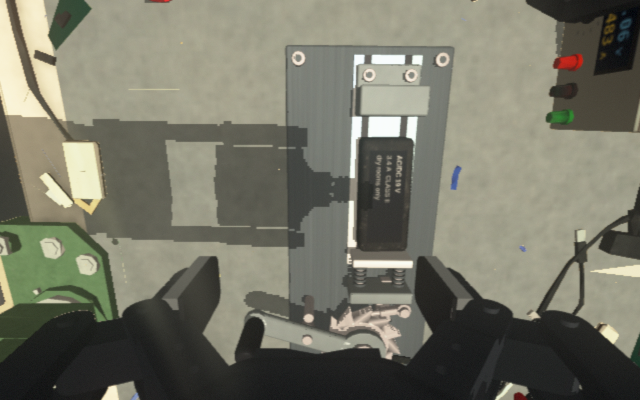

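The brick lies on the bed at (384,194), between the stop's face edge (row 115) and the pad (row 262). The knob's top is at about (256,318).

```bash
python3 - <<'E'
from h import *
import pickle
s,w=pickle.load(open("f3.pkl","rb"))
im=w["image"]
for n,p,z in [("bTL",(361,138),.038),("bTR",(412,138),.038),("bBR",(406,249),.038),("bBL",(358,247),.038),("knob",(256,318),.096),("stop",(395,115),.038)]:
    print(n,cast(w,p,z,s).round(4))
O=np.array([.571,-.172])
k=cast(w,(256,318),.096,s)[:2]-O
print(np.linalg.norm(k),np.arctan2(k[1],k[0])-2.766)
f=grab_frame("scene"); g=grab_frame("side")
K=np.append(O+.110*np.array([np.cos(2.766),np.sin(2.766)]),.096); print(proj(f,K),proj(g,K),K)
c=g["image"][160:260,290:430]; cv2.imwrite("pics/g3.png",cv2.resize(c,None,fx=5,fy=5,interpolation=2))
E
```

```text
bTL [0.5618 0.0393 0.038 ]
bTR [0.6052 0.0394 0.038 ]
bBR [ 0.6073 -0.0619  0.038 ]
bBL [ 0.5625 -0.06    0.038 ]
knob [ 0.4764 -0.0964  0.096 ]
stop [0.5896 0.0582 0.038 ]
0.121096239184218 -0.2982706844177887
[366.65067947 168.57998053] [343.58681238 216.37089249] [ 0.46866806 -0.13164937  0.096     ]
```

View pics/g3.png

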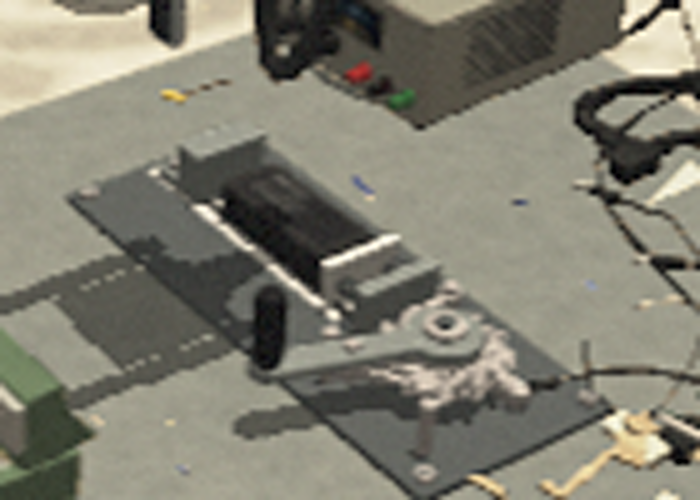

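```bash
python3 - <<'E'
from h import *
import pickle
s,w=pickle.load(open("f3.pkl","rb"))
O=np.array([.571,-.172])
for p,z in [((245,355),.096),((247,350),.096),((256,318),.050)]:
    P=cast(w,p,z,s);k=P[:2]-O; print(P.round(4),np.linalg.norm(k).round(4),(np.arctan2(k[1],k[0])-2.766).round(3))
print("vise edge",cast(w,(125,250),.1,s),cast(w,(125,300),.1,s))
f=grab_frame("side");print("driver",cast(f,(457,261),.02))
g=f["image"][195:245,330:360]; y,x=np.where(g.max(2)<60); print("knob dark px",x.min()+330,x.max()+330,y.min()+195,y.max()+195)
for q in (0,.1,.2): print(q,proj(f,np.append(O+.11*np.array([np.cos(2.766+q),np.sin(2.766+q)]),.096)))
E
```

```text
[ 0.4658 -0.1307  0.096 ] 0.113 0.002
[ 0.4677 -0.126   0.096 ] 0.1131 -0.044
[ 0.4666 -0.1271  0.05  ] 0.1136 -0.03
vise edge [ 0.38457157 -0.03742796  0.1       ] [ 0.37838661 -0.07820234  0.1       ]
driver [ 0.66802331 -0.38762852  0.02      ]
knob dark px 330 359 195 244
0 [343.58681238 216.37089249]
0.1 [344.8849619  218.61493354]
0.2 [346.5671733  220.81648275]
```

To row units: -0.12 m is -0.3, -0.03 m is -0.075, 1.2 rad is 0.382.

>>> servo_tool:
  steps:
    - [0, 0, 0.0382, -0.05, -0.025, 0, 1]
    - [0, 0, 0.0764, -0.1125, -0.05, 0, 1]
    - [0, 0, 0.1146, -0.175, -0.075, 0.025, 1]
    - [0, 0, 0.1528, -0.225, -0.1, 0.05, 1]
    - [0, 0, 0.191, -0.2625, -0.12, 0.075, 1]
    - [0, 0, 0.2292, -0.2875, -0.1325, 0.075, 1]
    - [0, 0, 0.2674, -0.3, -0.14, 0.075, 1]
    - [0, 0, 0.3056, -0.3, -0.14, 0.075, 1]
    - [0, 0, 0.3438, -0.3, -0.14, 0.075, 1]
    - [0, 0, 0.382, -0.3, -0.14, 0.075, 1]

```text
t: 6.87
eef_pos: [0.4698, -0.1325, 0.22]
eef_rot: [0.983, 0.181, -0.0, -0.0]
wrist_force: [-0.4, -0.4, -0.5]
finger_gap: 0.0856
grip_force: 0.0
```

To row units: 0.747 rad is 0.2378.

>>> servo_tool:
  steps:
    - [0, 0, 0.0382, 0, 0, 0, 1]
    - [0, 0, 0.0764, 0, 0, 0, 1]
    - [0, 0, 0.1146, 0, 0, 0, 1]
    - [0, 0, 0.1528, 0, 0, 0, 1]
    - [0, 0, 0.191, 0, 0, 0, 1]
    - [0, 0, 0.2292, 0, 0, 0, 1]
    - [0, 0, 0.2378, 0, 0, 0, 1]
    - [0, 0, 0.2378, 0, 0, 0, 1]

```text
t: 7.53
eef_pos: [0.4698, -0.1322, 0.2201]
eef_rot: [0.982, -0.187, -0.0, -0.0]
wrist_force: [-0.4, -0.3, 1.2]
finger_gap: 0.0856
grip_force: 0.0
```

To row units: 0.09 m is 0.225, 0.088 m is 0.22.

>>> servo_tool:
  steps:
    - [0, 0, 0, 0, 0, 0.075, 1]
    - [0, 0, 0, 0, 0, 0.1375, 1]
    - [0, 0, 0, 0, 0, 0.1875, 1]
    - [0, 0, 0, 0, 0, 0.22, 1]
    - [0, 0, 0, 0, 0, 0.225, 1]
    - [0, 0, 0, 0, 0, 0.225, 1]

```text
t: 8.03
eef_pos: [0.469, -0.132, 0.1295]
eef_rot: [0.982, -0.187, -0.001, -0.0]
wrist_force: [0.2, 0.7, 0.4]
finger_gap: 0.0855
grip_force: 0.0
```

>>> servo_tool:
  steps:
    - [0, 0, 0, 0, 0, 0, 0.2]
    - [0, 0, 0, 0, 0, 0, 0]
    - [0, 0, 0, 0, 0, 0, -0.2]
    - [0, 0, 0, 0, 0, 0, -0.3]
    - [0, 0, 0, 0, 0, 0, -0.4]
    - [0, 0, 0, 0, 0, 0, -0.4]
    - [0, 0, 0, 0, 0, 0, -0.4]
    - [0, 0, 0, 0, 0, 0, -0.4]
    - [0, 0, 0, 0, 0, 0, -0.4]
  squeeze: 20

```text
t: 8.78
eef_pos: [0.4692, -0.132, 0.1305]
eef_rot: [0.982, -0.187, 0.0, -0.0]
wrist_force: [0.3, 0.7, 0.2]
finger_gap: 0.0258
grip_force: 0.0
```

```bash
python3 - <<'E'
from h import *
f=grab_frame("side");w=grab_frame("wrist")
a=cv2.resize(f["image"][150:270,270:430],(640,480),interpolation=2)
cv2.imwrite("pics/g4.png",np.hstack([a[:, :400],cv2.resize(w["image"],(400,250))[np.r_[0:250,[249]*230]]]))
E
```

```text
(no output)
```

View pics/g4.png

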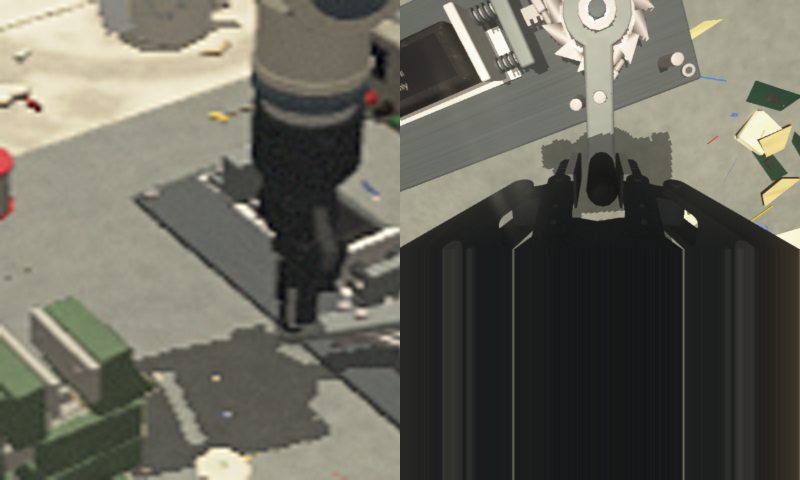

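The knob is caged between the fingers. I start stroke 1.

To row units: 0.0612 m is 0.153, 0.0556 m is 0.139, -0.59 rad is -0.1878.

>>> servo_tool:
  steps:
    - [0, 0, -0.0159, 0.0003, 0.0138, 0, -0.4]
    - [0, 0, -0.035, 0.0018, 0.0303, 0, -0.4]
    - [0, 0, -0.0541, 0.004, 0.0465, 0, -0.4]
    - [0, 0, -0.0732, 0.0073, 0.0628, 0, -0.4]
    - [0, 0, -0.0923, 0.0115, 0.0788, 0, -0.4]
    - [0, 0, -0.1114, 0.0168, 0.0943, 0, -0.4]
    - [0, 0, -0.1305, 0.0228, 0.1098, 0, -0.4]
    - [0, 0, -0.1496, 0.0298, 0.1245, 0, -0.4]
    - [0, 0, -0.1687, 0.0378, 0.139, 0, -0.4]
    - [0, 0, -0.1878, 0.0465, 0.153, 0, -0.4]

```text
t: 9.72
eef_pos: [0.464, -0.1959, 0.1304]
eef_rot: [0.994, 0.108, -0.0, -0.0]
wrist_force: [0.5, 1.1, -1.2]
finger_gap: 0.0257
grip_force: 0.8
```

To row units: 0.0272 m is 0.068, 0.0197 m is 0.0493, -0.25 rad is -0.0796.

>>> servo_tool:
  steps:
    - [0, 0, -0.0191, 0.0005, 0.0165, 0, -0.4]
    - [0, 0, -0.0382, 0.002, 0.033, 0, -0.4]
    - [0, 0, -0.0573, 0.0045, 0.0493, 0, -0.4]
    - [0, 0, -0.0796, 0.0085, 0.068, 0, -0.4]
    - [0, 0, -0.0796, 0.0085, 0.068, 0, -0.4]
    - [0, 0, -0.0796, 0.0085, 0.068, 0, -0.4]

```text
t: 10.22
eef_pos: [0.4729, -0.2217, 0.1302]
eef_rot: [0.973, 0.229, -0.0, -0.0]
wrist_force: [-0.2, -0.5, -0.4]
finger_gap: 0.0256
grip_force: 0.1
```

To row units: -0.0621 m is -0.1553, -0.0566 m is -0.1415, 0.6 rad is 0.191.

>>> servo_tool:
  steps:
    - [0, 0, 0.0191, 0.0005, -0.0165, 0, -0.4]
    - [0, 0, 0.0382, 0.002, -0.033, 0, -0.4]
    - [0, 0, 0.0573, 0.0045, -0.0493, 0, -0.4]
    - [0, 0, 0.0764, 0.008, -0.0653, 0, -0.4]
    - [0, 0, 0.0955, 0.0123, -0.0813, 0, -0.4]
    - [0, 0, 0.1146, 0.0175, -0.097, 0, -0.4]
    - [0, 0, 0.1337, 0.024, -0.1123, 0, -0.4]
    - [0, 0, 0.1528, 0.031, -0.127, 0, -0.4]
    - [0, 0, 0.1719, 0.0393, -0.1415, 0, -0.4]
    - [0, 0, 0.191, 0.048, -0.1553, 0, -0.4]

```text
t: 11.05
eef_pos: [0.4622, -0.157, 0.1305]
eef_rot: [0.998, -0.07, -0.0, 0.0]
wrist_force: [-1.1, -1.1, -0.7]
finger_gap: 0.0254
grip_force: 0.5
```

To row units: -0.0283 m is -0.0708, -0.0261 m is -0.0653, 0.26 rad is 0.0828.

>>> servo_tool:
  steps:
    - [0, 0, 0.0191, 0.0005, -0.0165, 0, -0.4]
    - [0, 0, 0.0382, 0.002, -0.033, 0, -0.4]
    - [0, 0, 0.0573, 0.0045, -0.0493, 0, -0.4]
    - [0, 0, 0.0764, 0.008, -0.0653, 0, -0.4]
    - [0, 0, 0.0828, 0.0093, -0.0708, 0, -0.4]
    - [0, 0, 0.0828, 0.0093, -0.0708, 0, -0.4]

```text
t: 11.55
eef_pos: [0.4701, -0.1295, 0.1305]
eef_rot: [0.98, -0.197, 0.0, 0.0]
wrist_force: [0.0, 0.3, -0.2]
finger_gap: 0.0257
grip_force: 0.0
```

```bash
python3 - <<'E'
from h import *
import pickle
s=monitor.get_state();w=grab_frame("wrist");f=grab_frame("side")
r=np.array(s["eef_pos"])[:2]-[.571,-.172];print(np.hypot(*r),np.arctan2(r[1],r[0])-2.766,s["wrist_force"])
pickle.dump((s,w,f),open("f4.pkl","wb"))
cv2.imwrite("pics/w4.png",w["image"])
E
```

```text
0.10949635541702553 -0.0231734822557641 [ 0.03373362  0.34883675 -0.23114246]
```

View pics/w4.png

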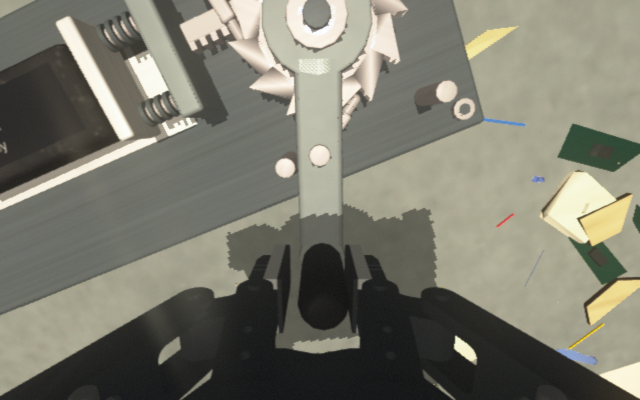

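The lever is back near its stop pin at (286,167) and the knob is at (323,285). The pad's near corner is at about (128,137). I check the jaw's advance from that.

```bash
python3 - <<'E'
from h import *
import pickle
s,w,f=pickle.load(open("f4.pkl","rb"))
O=np.array([.571,-.172,0])
for p,z in [((119,139),.042),((132,136),.042),((57,24),.042),((315,12),.05)]: print((cast(w,p,z,s)-O).round(4))
E
```

```text
[-0.0124  0.1086  0.042 ]
[-0.0136  0.1021  0.042 ]
[0.0408 0.1075 0.042 ]
[-0.0007  0.002   0.05  ]
```

To row units: 0.0612 m is 0.153, 0.0007 m is 0.0018, -0.05 rad is -0.0159.

>>> servo_tool:
  steps:
    - [0, 0, -0.0159, 0.0003, 0.0138, 0, -0.4]
    - [0, 0, -0.035, 0.0018, 0.0303, 0, -0.4]
    - [0, 0, -0.0541, 0.004, 0.0465, 0, -0.4]
    - [0, 0, -0.0732, 0.0073, 0.0628, 0, -0.4]
    - [0, 0, -0.0923, 0.0115, 0.0788, 0, -0.4]
    - [0, 0, -0.1114, 0.0168, 0.0943, 0, -0.4]
    - [0, 0, -0.1305, 0.0228, 0.1098, 0, -0.4]
    - [0, 0, -0.1496, 0.0298, 0.1245, 0, -0.4]
    - [0, 0, -0.1687, 0.0378, 0.139, 0, -0.4]
    - [0, 0, -0.1878, 0.0465, 0.153, 0, -0.4]

```text
t: 12.48
eef_pos: [0.4635, -0.1942, 0.1305]
eef_rot: [0.995, 0.098, 0.0, -0.0]
wrist_force: [0.2, 2.5, 0.2]
finger_gap: 0.0258
grip_force: 0.8
```

To row units: 0.0197 m is 0.0493, 0.0132 m is 0.033, -0.18 rad is -0.0573.

>>> servo_tool:
  steps:
    - [0, 0, -0.0191, 0.0005, 0.0165, 0, -0.4]
    - [0, 0, -0.0382, 0.002, 0.033, 0, -0.4]
    - [0, 0, -0.0573, 0.0045, 0.0493, 0, -0.4]

```text
t: 12.73
eef_pos: [0.4689, -0.2131, 0.1304]
eef_rot: [0.982, 0.187, -0.0, -0.0]
wrist_force: [0.3, 1.2, -0.1]
finger_gap: 0.0259
grip_force: 0.7
```

To row units: 0.011 m is 0.0275, 0.0055 m is 0.0138, -0.1 rad is -0.0318.

>>> servo_tool:
  steps:
    - [0, 0, -0.0159, 0.0003, 0.0138, 0, -0.4]
    - [0, 0, -0.0318, 0.0013, 0.0275, 0, -0.4]

```text
t: 12.9
eef_pos: [0.4732, -0.2228, 0.1303]
eef_rot: [0.972, 0.236, -0.0, -0.001]
wrist_force: [-1.3, 27.0, 7.1]
finger_gap: 0.0255
grip_force: 14.7
```

That touched the lever's end stop with 27 N, which is too close to the limit. From here I end strokes about 0.05 rad earlier.

To row units: -0.0621 m is -0.1553, -0.0566 m is -0.1415, 0.18 rad is 0.0573.

>>> servo_tool:
  steps:
    - [0, 0, 0.0191, 0.0005, -0.0165, 0, -0.4]
    - [0, 0, 0.0382, 0.002, -0.033, 0, -0.4]
    - [0, 0, 0.0573, 0.0045, -0.0493, 0, -0.4]
    - [0, 0, 0.0764, 0.008, -0.0653, 0, -0.4]
    - [0, 0, 0.0955, 0.0123, -0.0813, 0, -0.4]
    - [0, 0, 0.1146, 0.0175, -0.097, 0, -0.4]
    - [0, 0, 0.1337, 0.024, -0.1123, 0, -0.4]
    - [0, 0, 0.1528, 0.031, -0.127, 0, -0.4]
    - [0, 0, 0.1719, 0.0393, -0.1415, 0, -0.4]
    - [0, 0, 0.191, 0.048, -0.1553, 0, -0.4]

```text
t: 13.73
eef_pos: [0.462, -0.1588, 0.1304]
eef_rot: [0.998, -0.064, -0.0, 0.0]
wrist_force: [-1.5, -1.2, -1.1]
finger_gap: 0.0255
grip_force: 0.5
```

To row units: -0.0283 m is -0.0708, -0.0251 m is -0.0628, 0.26 rad is 0.0828.

>>> servo_tool:
  steps:
    - [0, 0, 0.0191, 0.0005, -0.0165, 0, -0.4]
    - [0, 0, 0.0382, 0.002, -0.033, 0, -0.4]
    - [0, 0, 0.0573, 0.0045, -0.0493, 0, -0.4]
    - [0, 0, 0.0732, 0.0073, -0.0628, 0, -0.4]
    - [0, 0, 0.0828, 0.0093, -0.0708, 0, -0.4]
    - [0, 0, 0.0828, 0.0093, -0.0708, 0, -0.4]

```text
t: 14.23
eef_pos: [0.4696, -0.1309, 0.1304]
eef_rot: [0.981, -0.192, 0.0, -0.0]
wrist_force: [0.2, -0.4, 1.0]
finger_gap: 0.0257
grip_force: 0.0
```

```bash
cat > j.py <<'E'
from h import *
s=monitor.get_state();w=grab_frame("wrist");im=w["image"]
O=np.array([.571,-.172,0]);r=(np.array(s["eef_pos"])-O)[:2]
print("tool q",np.arctan2(r[1],r[0])-2.766,s["t"],s["wrist_force"])
# jaw block: track grey profile along the clamping line at z=.042: image samples
R=Ro.from_quat(s["eef_rot"]).as_matrix();H=np.array(w["hand_eye"])
def pj(X):
    c=H[:3,:3].T@(R.T@(X-s["eef_pos"])-H[:3,3]);p=np.array(w["K"])@c;return p[:2]/p[2]
g=cv2.cvtColor(im,6)
ys=np.arange(.08,.16,.002);v=[]
for y in ys:
    a=[]
    for x in np.linspace(-.008,.0,5):
        p=np.round(pj(O+[x,y,.042])).astype(int)
        a.append(g[p[1],p[0]] if 0<=p[0]<640 and 0<=p[1]<400 else -1)
    v.append(int(np.mean(a)))
print(list(zip((ys*1000).round().astype(int).tolist(),v)))
E
python3 j.py
```

```text
tool q -0.009587692797586644 14.2333 [ 0.15458818 -0.39912845  0.96312097]
[(80, 179), (82, 176), (84, 154), (86, 134), (88, 149), (90, 118), (92, 156), (94, 121), (96, 109), (98, 88), (100, 110), (102, 104), (104, 103), (106, 103), (108, 107), (110, 240), (112, 250), (114, 247), (116, 233), (118, 56), (120, 63), (122, 69), (124, 73), (126, 74), (128, 74), (130, 71), (132, 67), (134, 62), (136, 59), (138, 56), (140, 58), (142, 56), (144, 59), (146, 58), (148, 52), (150, 54), (152, 51), (154, 52), (156, 50), (158, 50)]
```

The pad face is at about 116 mm, so two notches are made (99 + 16). Stroke 3 follows.

To row units: 0.0612 m is 0.153, 0.0556 m is 0.139, -0.59 rad is -0.1878.

>>> servo_tool:
  steps:
    - [0, 0, -0.0159, 0.0003, 0.0138, 0, -0.4]
    - [0, 0, -0.035, 0.0018, 0.0303, 0, -0.4]
    - [0, 0, -0.0541, 0.004, 0.0465, 0, -0.4]
    - [0, 0, -0.0732, 0.0073, 0.0628, 0, -0.4]
    - [0, 0, -0.0923, 0.0115, 0.0788, 0, -0.4]
    - [0, 0, -0.1114, 0.0168, 0.0943, 0, -0.4]
    - [0, 0, -0.1305, 0.0228, 0.1098, 0, -0.4]
    - [0, 0, -0.1496, 0.0298, 0.1245, 0, -0.4]
    - [0, 0, -0.1687, 0.0378, 0.139, 0, -0.4]
    - [0, 0, -0.1878, 0.0465, 0.153, 0, -0.4]

```text
t: 15.12
eef_pos: [0.4636, -0.1953, 0.1305]
eef_rot: [0.995, 0.104, 0.0, -0.0]
wrist_force: [0.6, 1.9, -0.6]
finger_gap: 0.0253
grip_force: 0.8
```

To row units: 0.0132 m is 0.033, 0.0066 m is 0.0165, -0.12 rad is -0.0382.

>>> servo_tool:
  steps:
    - [0, 0, -0.0191, 0.0005, 0.0165, 0, -0.4]
    - [0, 0, -0.0382, 0.002, 0.033, 0, -0.4]

```text
t: 15.28
eef_pos: [0.467, -0.208, 0.1304]
eef_rot: [0.987, 0.163, -0.0, -0.0]
wrist_force: [0.2, 1.6, 0.4]
finger_gap: 0.0252
grip_force: 1.0
```

To row units: 0.011 m is 0.0275, 0.0055 m is 0.0138, -0.1 rad is -0.0318.

>>> servo_tool:
  steps:
    - [0, 0, -0.0159, 0.0003, 0.0138, 0, -0.4]
    - [0, 0, -0.0318, 0.0013, 0.0275, 0, -0.4]

```text
t: 15.45
eef_pos: [0.4709, -0.2181, 0.1303]
eef_rot: [0.977, 0.212, -0.0, -0.0]
wrist_force: [1.1, 2.8, 0.6]
finger_gap: 0.0254
grip_force: 1.5
```

To row units: -0.0621 m is -0.1553, -0.0566 m is -0.1415, 0.6 rad is 0.191.

>>> servo_tool:
  steps:
    - [0, 0, 0.0191, 0.0005, -0.0165, 0, -0.4]
    - [0, 0, 0.0382, 0.002, -0.033, 0, -0.4]
    - [0, 0, 0.0573, 0.0045, -0.0493, 0, -0.4]
    - [0, 0, 0.0764, 0.008, -0.0653, 0, -0.4]
    - [0, 0, 0.0955, 0.0123, -0.0813, 0, -0.4]
    - [0, 0, 0.1146, 0.0175, -0.097, 0, -0.4]
    - [0, 0, 0.1337, 0.024, -0.1123, 0, -0.4]
    - [0, 0, 0.1528, 0.031, -0.127, 0, -0.4]
    - [0, 0, 0.1719, 0.0393, -0.1415, 0, -0.4]
    - [0, 0, 0.191, 0.048, -0.1553, 0, -0.4]

```text
t: 16.28
eef_pos: [0.4627, -0.1535, 0.1304]
eef_rot: [0.996, -0.089, -0.0, 0.0]
wrist_force: [-0.8, -0.5, -1.2]
finger_gap: 0.0258
grip_force: 0.5
```

To row units: -0.0229 m is -0.0573, -0.0186 m is -0.0465, 0.21 rad is 0.0668.

>>> servo_tool:
  steps:
    - [0, 0, 0.0191, 0.0005, -0.0165, 0, -0.4]
    - [0, 0, 0.0382, 0.002, -0.033, 0, -0.4]
    - [0, 0, 0.0541, 0.004, -0.0465, 0, -0.4]
    - [0, 0, 0.0668, 0.006, -0.0573, 0, -0.4]
    - [0, 0, 0.0668, 0.006, -0.0573, 0, -0.4]

```text
t: 16.7
eef_pos: [0.4696, -0.131, 0.1304]
eef_rot: [0.981, -0.192, 0.0, -0.0]
wrist_force: [0.5, 0.5, -0.6]
finger_gap: 0.0256
grip_force: 0.0
```

```bash
python3 j.py
```

```text
tool q -0.00813931988643457 16.7 [ 0.52346986  0.52868403 -0.55322099]
[(80, 78), (82, 158), (84, 184), (86, 180), (88, 177), (90, 174), (92, 167), (94, 136), (96, 144), (98, 133), (100, 120), (102, 91), (104, 104), (106, 79), (108, 107), (110, 101), (112, 101), (114, 101), (116, 108), (118, 241), (120, 248), (122, 246), (124, 212), (126, 77), (128, 80), (130, 78), (132, 74), (134, 66), (136, 63), (138, 59), (140, 58), (142, 56), (144, 58), (146, 58), (148, 59), (150, 60), (152, 53), (154, 54), (156, 52), (158, 53)]
```

The pad is at about 124 mm, so three notches are made and the brick's far end is near the stop. Stroke 4 follows.

To row units: 0.0612 m is 0.153, 0.0556 m is 0.139, -0.23 rad is -0.0732.

>>> servo_tool:
  steps:
    - [0, 0, -0.0159, 0.0003, 0.0138, 0, -0.4]
    - [0, 0, -0.035, 0.0018, 0.0303, 0, -0.4]
    - [0, 0, -0.0541, 0.004, 0.0465, 0, -0.4]
    - [0, 0, -0.0732, 0.0073, 0.0628, 0, -0.4]
    - [0, 0, -0.0923, 0.0115, 0.0788, 0, -0.4]
    - [0, 0, -0.1114, 0.0168, 0.0943, 0, -0.4]
    - [0, 0, -0.1305, 0.0228, 0.1098, 0, -0.4]
    - [0, 0, -0.1496, 0.0298, 0.1245, 0, -0.4]
    - [0, 0, -0.1687, 0.0378, 0.139, 0, -0.4]
    - [0, 0, -0.1878, 0.0465, 0.153, 0, -0.4]

```text
t: 17.58
eef_pos: [0.4638, -0.1951, 0.1305]
eef_rot: [0.995, 0.104, 0.0, -0.0]
wrist_force: [2.0, 7.1, 0.3]
finger_gap: 0.0253
grip_force: 3.0
```

To row units: 0.0132 m is 0.033, 0.0066 m is 0.0165, -0.12 rad is -0.0382.

>>> servo_tool:
  steps:
    - [0, 0, -0.0191, 0.0005, 0.0165, 0, -0.4]
    - [0, 0, -0.0382, 0.002, 0.033, 0, -0.4]

```text
t: 17.75
eef_pos: [0.467, -0.2075, 0.1304]
eef_rot: [0.987, 0.163, -0.0, -0.001]
wrist_force: [2.0, 6.8, 1.7]
finger_gap: 0.0256
grip_force: 3.2
```

To row units: 0.011 m is 0.0275, 0.0055 m is 0.0138, -0.1 rad is -0.0318.

>>> servo_tool:
  steps:
    - [0, 0, -0.0159, 0.0003, 0.0138, 0, -0.4]
    - [0, 0, -0.0318, 0.0013, 0.0275, 0, -0.4]

```text
t: 17.92
eef_pos: [0.4706, -0.2175, 0.1302]
eef_rot: [0.977, 0.212, -0.0, -0.001]
wrist_force: [0.3, 8.4, 1.7]
finger_gap: 0.026
grip_force: 3.9
```

>>> servo_tool:
  steps:
    - [0, 0, 0, 0, 0, 0, -0.4]

```text
t: 18.0
eef_pos: [0.4707, -0.218, 0.1302]
eef_rot: [0.977, 0.212, -0.0, -0.001]
wrist_force: [0.2, 7.4, 2.1]
finger_gap: 0.0254
grip_force: 3.3
```

The push is about 7 N at the end of the stroke, so the clamp is tight. I return the lever.

To row units: -0.0621 m is -0.1553, -0.0566 m is -0.1415, 0.6 rad is 0.191.

>>> servo_tool:
  steps:
    - [0, 0, 0.0191, 0.0005, -0.0165, 0, -0.4]
    - [0, 0, 0.0382, 0.002, -0.033, 0, -0.4]
    - [0, 0, 0.0573, 0.0045, -0.0493, 0, -0.4]
    - [0, 0, 0.0764, 0.008, -0.0653, 0, -0.4]
    - [0, 0, 0.0955, 0.0123, -0.0813, 0, -0.4]
    - [0, 0, 0.1146, 0.0175, -0.097, 0, -0.4]
    - [0, 0, 0.1337, 0.024, -0.1123, 0, -0.4]
    - [0, 0, 0.1528, 0.031, -0.127, 0, -0.4]
    - [0, 0, 0.1719, 0.0393, -0.1415, 0, -0.4]
    - [0, 0, 0.191, 0.048, -0.1553, 0, -0.4]

```text
t: 18.83
eef_pos: [0.4626, -0.1536, 0.1304]
eef_rot: [0.996, -0.089, -0.0, 0.0]
wrist_force: [-1.3, -0.6, 0.5]
finger_gap: 0.0257
grip_force: 0.5
```

To row units: -0.0229 m is -0.0573, -0.0186 m is -0.0465, 0.21 rad is 0.0668.

>>> servo_tool:
  steps:
    - [0, 0, 0.0191, 0.0005, -0.0165, 0, -0.4]
    - [0, 0, 0.0382, 0.002, -0.033, 0, -0.4]
    - [0, 0, 0.0541, 0.004, -0.0465, 0, -0.4]
    - [0, 0, 0.0668, 0.006, -0.0573, 0, -0.4]
    - [0, 0, 0.0668, 0.006, -0.0573, 0, -0.4]

```text
t: 19.25
eef_pos: [0.4695, -0.1312, 0.1304]
eef_rot: [0.981, -0.192, 0.0, -0.0]
wrist_force: [0.7, 0.1, -0.3]
finger_gap: 0.0256
grip_force: 0.0
```

```bash
python3 j.py
```

```text
tool q -0.006289301772476552 19.25 [ 0.71063577  0.08621528 -0.32417155]
[(80, 73), (82, 73), (84, 74), (86, 76), (88, 100), (90, 167), (92, 183), (94, 180), (96, 176), (98, 174), (100, 110), (102, 108), (104, 108), (106, 105), (108, 113), (110, 104), (112, 103), (114, 100), (116, 105), (118, 241), (120, 249), (122, 247), (124, 212), (126, 77), (128, 81), (130, 79), (132, 74), (134, 67), (136, 62), (138, 60), (140, 58), (142, 57), (144, 58), (146, 58), (148, 60), (150, 61), (152, 54), (154, 55), (156, 52), (158, 53)]
```

The jaw block advanced 8 mm while the pad stayed put, which is about 40 N of clamping. I let go and rise.

To row units: -0.12 m is -0.3, -0.09 m is -0.225.

>>> servo_tool:
  steps:
    - [0, 0, 0, 0, 0, 0, 0.2]
    - [0, 0, 0, 0, 0, 0, 0.2]
    - [0, 0, 0, 0, 0, 0, 0.2]
    - [0, 0, 0, 0, 0, 0, 0.2]
    - [0, 0, 0, 0, 0, -0.05, 0.2]
    - [0, 0, 0, 0, 0, -0.125, 0.2]
    - [0, 0, 0, 0, 0, -0.225, 0.2]
    - [0, 0, 0, 0, 0, -0.3, 0.2]
    - [0, 0, 0, 0, 0, -0.3, 0.2]
    - [0, 0, 0, 0, 0, -0.3, 0.2]

```text
t: 20.13
eef_pos: [0.4703, -0.1316, 0.2524]
eef_rot: [0.981, -0.192, 0.002, 0.0]
wrist_force: [-0.4, 0.0, 0.0]
finger_gap: 0.0514
grip_force: 0.0
```

```bash
python3 - <<'E'
from h import *
s=monitor.get_state();w=grab_frame("wrist");f=grab_frame("side")
O=np.array([.571,-.172])
g=cv2.cvtColor(f["image"],6)
for q in (-.0,.05,.1,.2,.3):
    k=O+.11*np.array([np.cos(2.766+q),np.sin(2.766+q)])
    print(q,[int(g[tuple(np.round(proj(f,np.append(k,z))).astype(int)[::-1])]) for z in (.06,.07,.08,.09)])
print(s["eef_pos"],s["wrist_force"],s["finger_gap"])
E
```

```text
-0.0 [20, 27, 28, 31]
0.05 [25, 15, 25, 30]
0.1 [25, 22, 18, 20]
0.2 [130, 93, 61, 61]
0.3 [99, 161, 124, 102]
[ 0.47034614 -0.13164384  0.25235693] [-0.39277131  0.02979399  0.01344731] 0.05141443652936996
```

```bash
python3 -c "
from plant import ticket;print(ticket.close_job())"
```

```text
the job is handed in; nothing more can be done
None
```

The job is handed in, verdict not shown: the brick lies on the bed against the stop, clamped at about 40 N (estimated) after four strokes, the last taking about 7 N at the knob; stroke 2 hit the lever's end stop at a measured 27 N (limit 30), and the lever is back at its starting end with the gripper clear.

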